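Refit the carrot slicer's blade

ROBOT

A 6-joint arm with a two-finger parallel gripper is mounted at the origin on the work surface. World frame = base frame: x ahead of the robot, y to its left, z up, the work surface at z = 0. Lengths are in m, angles in degrees, forces in N, time in s.
With the tool pointing down it reaches from about 0.25 to 0.775 m from the base axis. Payload 8.9 kg.
Tool frame: the origin (TCP) lies between the finger pads; the fingertips stand 11 mm ahead of it and the grasp point (between the pads) lies 8 mm behind it; x points along the fingers, z is the direction in which the jaws open and shut, and the axes are right-handed (so a half turn about x gives the same grasp; the last joint's range is limited). The gripper opens to 85 mm and grips with 20 to 120 N. Pads are 22 mm wide; open, the fingers measure 114 mm over their backs; the gripper's body (76 mm by 85 mm) begins 54 mm behind the grasp point. The pads swing forward as they close: fully open they stand 13 mm farther back than shut.
Start: joints at [63.18, 16.656, -8.789, 64.555, 0, 82.019], TCP at [0.17, 0.497, 0.242] pointing down, gripper open.
Joint ranges: [-144.48, 144.48], [-52.06, 99.96], [-74.48, 78.29], [-112.23, 115.85], [-86.99, 84.42], [-180, 180]. Speed limits (degrees/s): [127.2, 127.2, 159.86, 180, 180, 180].

INTERFACE

Orientations are given as [roll, pitch, yaw] about the fixed x, y, z axes, in that order (R = Rz(yaw) Ry(pitch) Rx(roll)).
In Python, from station import sensors, eyes, job, models gives the robot as it stands.
- The arm moves only by the tool jog_arm, never from a script. Its argument "plan" is text: rows parted by semicolons, each of 5 numbers parted by spaces: the finger opening in mm, from 0 to 85.4, then the shift along the tool's x, y, z in mm, then the turn about the tool's x in rad. A call has exactly 10 rows; each row shifts and turns the commanded pose from where the row before left it, along the tool's axes as they then stand; what a row does not reach is not made up. A row lasts 1/10 s, in which the tool goes at most 50 mm and 8.59 degrees, less where a joint would pass 70% of its speed; a pose out of reach is approached as far as the arm can. A call is refused whole if a number of a shift passes 50 or a number of a turn 0.15, either way. A call with a gripper value outside its range is refused whole. The fingers move at their own pace and stop on an object; the grip force is fixed at half the most. Time passes only in rows, so rows that do not move let the fingers close, or fill a call up. It gives the time, the measured TCP pose, the force and the opening at its end, in the units of the state.
- sensors.get_state(): the state, without advancing time (a new reading comes with each control period).
- eyes.camera(name): name is "scene" or "top" or "wrist"; returns the picture (480x640x3 uint8, red, green, blue); there is no depth.
- eyes.camera_info(name): a dict with "fx", "fy", "cx", "cy" (pixels), "R" (3x3) and "t" (3): a world point X has camera coordinates R X + t. Camera axes: x right, y down, z forward; pixel columns grow to the right and rows downward; lengths in m; the calibration is good to about 2 mm. A picture is of the moment at which its call begins: read the wrist's pose just before it. camera_info takes no time and is no camera call; for the wrist camera it gives the pose at the moment of the call.
- job.finish_job(): hands the job in, once; it reports no verdict.
Trained networks look in the newest picture that a camera, given by its name, has taken for a name from the list of things; names that differ only in an ending like _2 or _b are one class to them, and where a whole thing is asked for, a point or a joint stands for the part that bears it (a point fixed in the world has none). Each returns a list of dicts, best first, with "conf" (0 to 1); they miss things now and then, are a little off and sometimes report something else, mostly with a low value. They report only what shows in the picture. A call takes as long as a camera call.
- models.regions_of(camera, label): "mask" (480x640 bool, what is visible of it) and "location" ([column, row] in pixels, amid what is visible of it).
The state is a dict: "time": time; "joints": joint angles; "qd": joint speeds; "tau": joint torques, N m; "ee_pos": TCP position; "orientation": TCP orientation; "contact_force": force on the tool from outside, world axes, zero at the start; "moment": the same for the moment, N m; "grip_width": finger opening in m.
Only numpy, scipy, OpenCV 4.12 (cv2) and the standard library are available. Lean on these libraries where they do the work, as an engineer would, in place of code of your own. Each camera call takes 0.05 s, during which the arm holds its last target. There are 200 camera calls.

TASK

The carrot slicer's blade has been washed and lies on the wooden drainer with its edge guard on. Lay it back on the slicer with the guard uphill and the notch over the locating pin, flat on both seats and fully home against both rear stops - the pin can be set sideways, so feel for it - then swing the keeper fully across over the blade's end and let go. Leave the other things on the counter where they are.

Things in the scene. Friction and masses are not known exactly. Their poses are not given: they have to be found in the camera images.
- blade_mid (a point): Slicer blade: flat steel plate 184 mm long (its y), 50 mm wide (x), 5 mm thick (z, up), 0.26 to 0.41 kg. Point: the plate's centre, half-way through its thickness. +x is the side with the black plastic edge guard (80 mm long, middle at y = 0, out to x = +27 mm, 2 mm proud of both faces; it stays on); x = -25 mm is the blunt rear edge. Can be gripped across x at its middle, 52 mm.
- blade_notch (a point): Middle of the notch in the blade's rear edge: at blade x = -17, y = +68 mm from the blade's centre, half-way through the thickness. The notch is open at the rear edge, 11 mm wide (along y), 16 mm deep (along x). Axes as the blade's.
- drainer: Wooden drainer, fixed, on which the blade lies level at the start, roughly along the drainer's y, underside 34 mm above the counter. Two slats 20 mm wide along x at y = -62 and +62 mm; between them it is open, but for a bar along y 26 mm wide and 10 mm high under the middle, so fingers have room beside and below the blade. Origin: centre of its underside.
- deck: Slicer deck, fixed, sloping 30 deg. Origin: middle of the blade's place, in the plane of the seats. x points up the slope, away from the robot, y left, z square out of the deck. Flat seats at z = 0: x -34 to +48, y 52 to 104 mm on either side. Two rear stops, 8 mm high at y 86 to 103 mm either side, faces at x = -25 mm: a blade home against both has its centre at x = 0, z = +2.5 mm.
- throat (a point): Origin of the deck again, axes as the deck's: the opening between the seats. It is clear right through for 20 mm and more below the seats within 52 mm either side in y, from x = -36 to +56 mm; a finger cut-out within 34 mm either side in y carries it on down to x = -72 mm. The whole slicer is 244 mm wide and reaches from deck x = -115 to +192 mm, where it is highest, 215 mm above the counter.
- pin_slot (a point): Mid-setting of the locating pin at seat level: deck x = -14, y = +68 mm; axes as the deck's. The steel pin, 8 mm thick and 10 mm high, stands square to the deck on the left seat. It is left set anywhere up to 8 mm to either side of here (along y): this is not reported, feel or look for it. If the notch misses it, the rear edge stops on it with the blade's centre at deck x = +15 mm.
- keeper (a joint): Angle of the keeper: flat steel arm 53 mm long, 16 mm wide, 7 to 12 mm above the seats, pivoting about the deck's z at deck x = 4, y = 112 mm. At 0 it points up the slope (+x), clear of the blade; it grows as the arm swings inward (towards -y), to its stop at 1.6, where it lies over the blade's left end. It stays where it is left; about 1.5 N at the tab moves it.
- keeper_tab (a point): Middle of the upright round finger tab on the keeper, 45 mm from the pivot: it stands 12 to 40 mm above the seats and is 13 to 17 mm thick; the point is 26 mm above the seats.
- bowl: Bystander, loose on the counter: pink plastic feeding bowl, 164 mm across, 55 mm high. Origin: centre of its underside.
- jar: Bystander, loose on the counter: tall glass jar of horse biscuits with a hinged stainless lid, 110 mm across, 215 mm high. Origin: centre of its underside.
- brush: Bystander, loose on the counter: black rubber curry brush, 120 x 74 mm, 34 mm high. Origin: centre of its underside.
- opener: Bystander, loose on the counter: flat chrome bottle opener, 156 mm long, 38 mm wide, 6 mm thick. Origin: centre of its underside.
- toy: Bystander, loose on the counter: hard plastic toy ball, 66 mm across, dull purple. Origin: centre of its underside.
- pusher: Bystander, loose on the counter: the slicer's black plastic hand guard, a 92 mm disc with a knob, 53 mm high. Origin: centre of its underside.
- carrot: Bystander, loose on the counter: a carrot, 200 mm long with its stalks, 34 mm thick. Origin: centre of its underside.

How it is judged:
By the outcome, as a careful person would: the job done as asked, in the order asked, and still so for the second after the job is handed in, with the robot touching nothing.
It also fails if it takes over 61 s, if anything falls off the work surface, if the arm or the gripper's body presses on something with over 40 N, if the wrist force passes 120 N, or if a joint passes its speed limit or range.

## Working session

There is one attempt and no reset: what is moved stays moved. The work goes in short steps, Python scripts to look and compute and a tool call to move; the robot and the scene stay as the last step left them, time stands still between calls to the robot, and variables do not carry over. Pictures are saved under pics/ and viewed, about 8 in all and at most 12, crops included, and the job is handed in when it is done.

Besides the shell and the picture viewer there is one more tool, called after "Emit:" by a JSON object that holds its "api" and its "payload". jog_arm: Moves the arm, as the interface text tells. Its arguments: {"type":"object","properties":{"plan":{"type":"string"}},"required":["plan"]}

```bash
ls; mkdir -p pics; cat > look.py <<'E'
import cv2,numpy as np
from station import sensors,eyes,job,models
E
python3 - <<'E'
from look import *
s=sensors.get_state(); print({k:np.round(v,3).tolist() for k,v in s.items()})
ims={}
for c in("top","scene"):
    im=eyes.camera(c); cv2.imwrite(f"pics/{c}0.png",im[...,::-1]); i=eyes.camera_info(c)
    print(c,{k:np.round(v,4).tolist() for k,v in i.items()})
    for n in("blade_mid","drainer","deck","keeper","keeper_tab","blade_notch"):
        for r in models.regions_of(c,n)[:2]:
            m=r["mask"]; ys,xs=np.nonzero(m); print(c,n,round(r["conf"],2),np.round(r["location"],1),m.sum(),(xs.min(),xs.max(),ys.min(),ys.max()) if len(xs) else 0)
E
```

```text
pics
{'time': 0.0, 'joints': [63.18, 16.688, -8.83, 64.555, 0.001, 82.021], 'qd': [-0.018, -0.066, 0.094, -0.002, 0.071, -0.088], 'tau': [-0.001, -53.714, 33.137, 0.016, -0.0, 0.0], 'ee_pos': [0.169, 0.497, 0.242], 'orientation': [171.359, 89.928, -117.481], 'contact_force': [0.877, -0.079, -0.651], 'moment': [-0.026, 0.054, -0.003], 'grip_width': 0.085}
top {'fx': 439.4836, 'fy': 439.4836, 'cx': 324.4248, 'cy': 236.2824, 'R': [[0.0246, -0.9997, -0.0024], [-0.996, -0.0243, -0.0863], [0.0862, 0.0045, -0.9963]], 't': [0.0305, 0.5369, 1.0228]}
top blade_mid 0.92 [479.4 254.7] 1651 (np.int64(438), np.int64(518), np.int64(239), np.int64(271))
top drainer 0.66 [449.9 246.2] 634 (np.int64(435), np.int64(510), np.int64(224), np.int64(282))
top deck 0.89 [259.3 184.9] 13005 (np.int64(187), np.int64(328), np.int64(121), np.int64(274))
top deck 0.73 [316.1 130.5] 140 (np.int64(260), np.int64(332), np.int64(125), np.int64(136))
top keeper 0.7 [213.9 220.7] 253 (np.int64(207), np.int64(219), np.int64(204), np.int64(231))
top keeper_tab 0.57 [212.1 217.6] 218 (np.int64(207), np.int64(219), np.int6
[... 504 characters left out ...]
np.int64(349))
scene drainer 0.7 [173.7 323.4] 1586 (np.int64(140), np.int64(215), np.int64(290), np.int64(350))
scene drainer 0.62 [187.9 327.4] 787 (np.int64(145), np.int64(220), np.int64(287), np.int64(359))
scene deck 0.93 [383.6 248.5] 7757 (np.int64(305), np.int64(461), np.int64(198), np.int64(306))
scene deck 0.4 [175.8 319.5] 1630 (np.int64(140), np.int64(215), np.int64(289), np.int64(350))
scene keeper 0.47 [405.7 213.9] 93 (np.int64(396), np.int64(410), np.int64(208), np.int64(217))
scene keeper_tab 0.5 [406.4 212.2] 131 (np.int64(396), np.int64(410), np.int64(206), np.int64(218))
scene blade_notch 0.86 [177.1 320.2] 1555 (np.int64(140), np.int64(215), np.int64(289), np.int64(349))
```

```bash
python3 - <<'E'
import cv2
a=cv2.imread("pics/top0.png");cv2.imwrite("pics/topc.png",cv2.resize(a[100:320,170:540],None,fx=2.16,fy=2.16,interpolation=cv2.INTER_CUBIC))
E
```

```text
(no output)
```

View pics/topc.png

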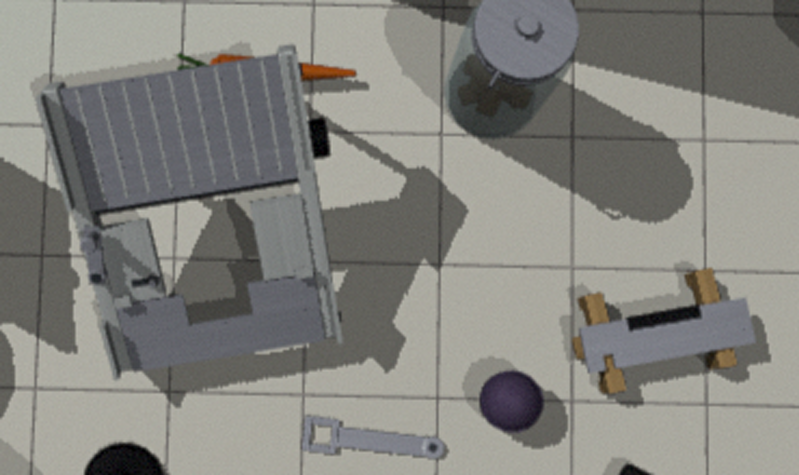

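View pics/scene0.png

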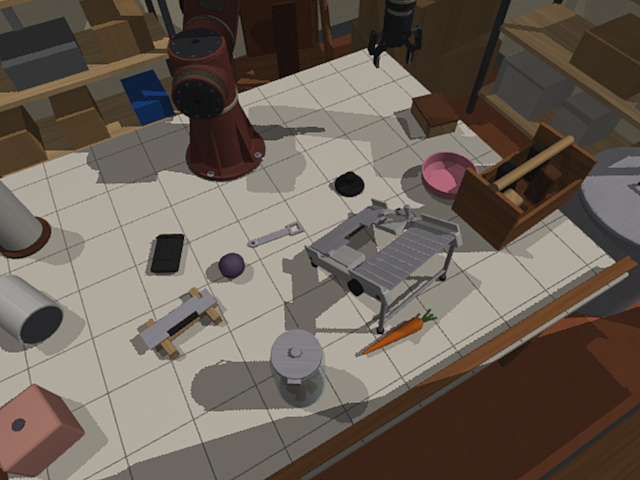

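The top view (2x crop) shows the blade on the drainer, crop (585,350) to (750,320), with the guard on the far side and the notch near (608,365). The slicer is upper left, with the throat and cut-out corners visible and the keeper at about (92,245). The scene view agrees: guard facing away from the robot, jar well clear.

```bash
cat >> look.py <<'E'
from scipy.spatial.transform import Rotation as Ro
def topl(i,uv,z):
    K=np.array([[i["fx"],0,i["cx"]],[0,i["fy"],i["cy"]],[0,0,1]]);R=np.array(i["R"]);t=np.array(i["t"])
    uv=np.atleast_2d(uv);d=(R.T@np.linalg.inv(K)@np.c_[uv,np.ones(len(uv))].T).T;c=-R.T@t
    return c+d*((z-c[2])/d[:,2])[:,None]
def proj(i,X):
    p=np.atleast_2d(X)@np.array(i["R"]).T+np.array(i["t"]);return np.c_[p[:,0]/p[:,2]*i["fx"]+i["cx"],p[:,1]/p[:,2]*i["fy"]+i["cy"]]
def tool(s): return Ro.from_euler("xyz",s["orientation"],degrees=True).as_matrix()
E
python3 - <<'E'
from look import *
s=sensors.get_state();T=tool(s);print("tool\n",T.round(3))
i=eyes.camera_info("wrist");R=np.array(i["R"]);c=-R.T@np.array(i["t"])
print("cam in tool",(T.T@(c-s["ee_pos"])).round(4),"axes(right,down,fwd) in tool\n",(R@T).round(3),i["fx"],i["cx"],i["cy"])
it=eyes.camera_info("top");eyes.camera("top")
m=models.regions_of("top","blade_mid")[0]["mask"].astype(np.uint8)
# fit rectangle
ys,xs=np.nonzero(m);P=topl(it,np.c_[xs,ys],.039)[:,:2]
b=cv2.minAreaRect(P.astype(np.float32)*1000);print("blade rect",b)
a=cv2.imread("pics/top0.png");cv2.imwrite("pics/deckz.png",cv2.resize(a[185:285,185:335],None,fx=5.3,fy=5.3,interpolation=cv2.INTER_CUBIC))
E
```

```text
tool
 [[ 0.    -0.946  0.323]
 [-0.     0.323  0.946]
 [-1.    -0.    -0.   ]]
cam in tool [-0.1314  0.0773 -0.    ] axes(right,down,fwd) in tool
 [[-0.    -0.001  1.   ]
 [-0.299 -0.954 -0.001]
 [ 0.954 -0.299  0.   ]] 333.80210483542874 322.0977589256271 235.43361202525028
blade rect ((500.87255859375, -317.09942626953125), (52.349464416503906, 184.97628784179688), 11.641561508178711)
```

View pics/deckz.png

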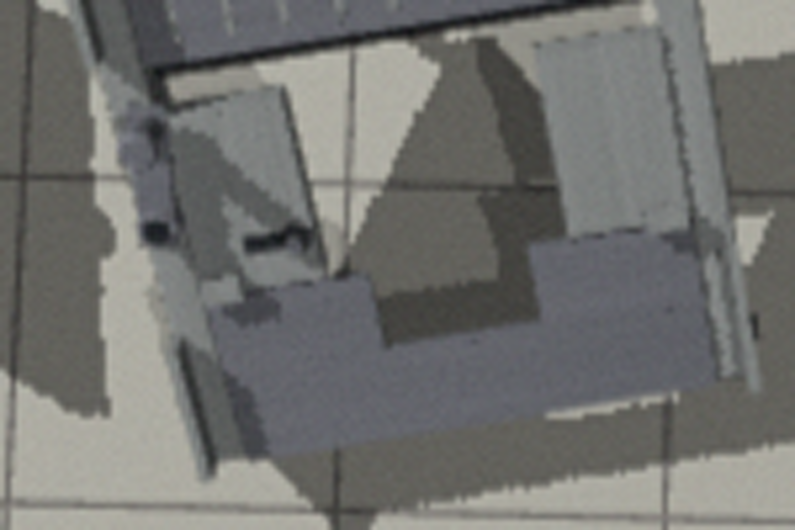

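```bash
python3 - <<'E'
from look import *
from scipy.optimize import least_squares
it=eyes.camera_info("top")
F=[((48,52),(284,88)),((48,-52),(535,45)),((-34,-52),(568,238)),((-36,34),(368,276)),((-72,34),(387,346)),((-72,-34),(540,316)),((-36,-34),(530,243)),((-34,52),(325,272))]
X=np.array([[a[0]/1000,a[1]/1000,0] for a,_ in F]);U=np.array([b for _,b in F])/5.3+185-.4
def Rd(yaw): return Ro.from_euler("ZY",[yaw,-30],degrees=True).as_matrix()
f=lambda p:(proj(it,X@Rd(p[3]).T+p[:3])-U).ravel()
r=least_squares(f,[.5,.1,.11,9]);print(r.x.round(4),r.fun.reshape(-1,2).round(2).tolist())
J=r.jac;C=np.linalg.inv(J.T@J)*.3**2;print(np.sqrt(np.diag(C)))
for z in(.095,.105,.115): 
  q=least_squares(lambda p:f([p[0],p[1],z,p[2]]),[.5,.1,9]);print(z,q.x.round(4),q.cost)
E
```

```text
[ 0.5648  0.1718  0.1116 10.563 ] [[-0.57, 0.43], [0.11, 0.88], [0.4, -0.99], [0.03, -1.2], [-0.26, -0.12], [0.67, 0.75], [-0.28, 0.17], [-0.07, 0.03]]
[0.00045329 0.00055725 0.00370455 0.22968486]
0.095 [ 0.5665  0.1741 10.5923] 3.4174466159848333
0.105 [ 0.5654  0.1727 10.5748] 2.6861883719018382
0.115 [ 0.5644  0.1714 10.5569] 2.5840901684600563
```

```bash
cat > plan.py <<'E'
# usage: plan.py grip n x y z az : straight world line in n rows to TCP (mm), jaw azimuth (deg); optional start "x y z az"
import sys,numpy as np
from look import sensors,tool
def plan(g,n,tgt,start=None):
    if start is None:
        s=sensors.get_state();T=tool(s);start=[*np.array(s["ee_pos"])*1000,np.degrees(np.arctan2(T[1,2],T[0,2]))]
    d=np.array(tgt[:3])-start[:3];turn=-(np.radians(tgt[3]-start[3])+np.pi)%(2*np.pi)-np.pi if 0 else -np.radians((tgt[3]-start[3]+180)%360-180)
    rows=[];az=np.radians(start[3]);st=d/n;tt=turn/n
    for k in range(n):
        c,s_=np.cos(az),np.sin(az);rows.append("%g %g %g %g %g"%(g,-round(st[2],1),round(-s_*st[0]+c*st[1],1),round(c*st[0]+s_*st[1],1),round(tt,3)));az-=tt
    print(np.round(start,1),"\n","; ".join(rows))
if __name__=="__main__":
    a=[float(v) for v in sys.argv[1:]];plan(a[0],int(a[1]),a[2:6],a[6:10] or None)
E
python3 plan.py 85 10 550 165 220 10.6
```

```text
[169.5 496.9 242.3  71.2] 
 85 2.2 -46.7 -19.1 0.106; 85 2.2 -48.5 -14.1 0.106; 85 2.2 -49.7 -8.9 0.106; 85 2.2 -50.4 -3.6 0.106; 85 2.2 -50.5 1.7 0.106; 85 2.2 -50 7 0.106; 85 2.2 -49 12.3 0.106; 85 2.2 -47.4 17.4 0.106; 85 2.2 -45.3 22.3 0.106; 85 2.2 -42.7 26.9 0.106
```

Emit:
{"api": "jog_arm", "payload": {"plan": "85 2.2 -46.5 -18 0.106; 85 2.2 -47.5 -14 0.106; 85 2.2 -49 -9 0.106; 85 2.2 -49.5 -3.5 0.106; 85 2.2 -49.5 1.5 0.106; 85 2.2 -49 7 0.106; 85 2.2 -48 12 0.106; 85 2.2 -46.5 17 0.106; 85 2.2 -44.5 22 0.106; 85 2.2 -42 26 0.106"}}

```text
time: 1.8
ee_pos: [0.5442, 0.1688, 0.2203]
orientation: [10.6, 90.0, 20.8]
contact_force: [0.3, 1.4, 0.1]
grip_width: 0.0854
```

```bash
python3 - <<'E'
from look import *
s=sensors.get_state();print(np.round(s["ee_pos"],4),np.degrees(np.arctan2(*tool(s)[1::-1,2])),s["time"],s["qd"])
i=eyes.camera_info("wrist");im=eyes.camera("wrist");cv2.imwrite("pics/w1.png",im[...,::-1])
import pickle;pickle.dump(i,open("w1.pkl","wb"))
R=Ro.from_euler("ZY",[10.56,-30],degrees=True).as_matrix();o=np.array([.5648,.1718,.1116])
for p in[(48,52),(-34,52),(-36,34),(-14,68),(49,112),(4,112)]: print(p,proj(i,R@np.array([*p,0])/1000+o).round(1))
E
```

```text
[0.5442 0.1688 0.2203] 10.1672152870967 1.8 [-40.84926851  26.7453814   36.64542826   9.63321228   0.04181451
  19.68528552]
(48, 52) [[419.8 172. ]]
(-34, 52) [[311.  166.4]]
(-36, 34) [[309.2 189.8]]
(-14, 68) [[334.4 144.9]]
(49, 112) [[429.8  68.5]]
(4, 112) [[359.1  75.2]]
```

View pics/w1.png

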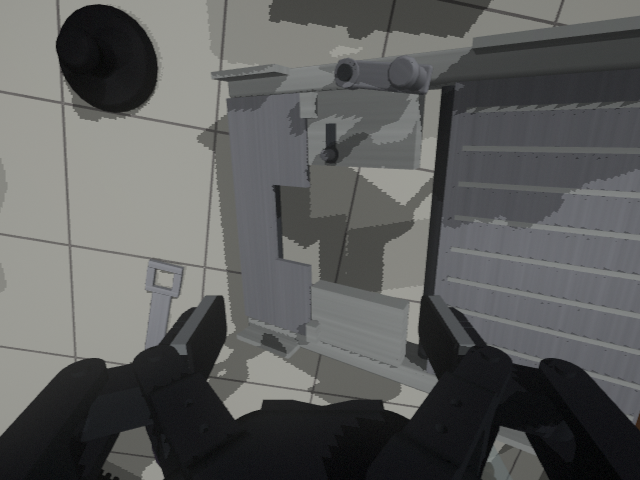

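```bash
python3 - <<'E'
from look import *
import pickle
s=sensors.get_state();print(np.round(s["ee_pos"],4),np.degrees(np.arctan2(*tool(s)[1::-1,2])),s["time"],np.abs(s["qd"]).max())
i=eyes.camera_info("wrist");im=eyes.camera("wrist");cv2.imwrite("pics/w2.png",im[...,::-1])
s=sensors.get_state();print(np.round(s["ee_pos"],4),np.abs(s["qd"]).max())
pickle.dump(i,open("w2.pkl","wb"))
cv2.imwrite("pics/w2z.png",cv2.resize(im[50:350,220:440,::-1],None,fx=2,fy=2,interpolation=cv2.INTER_CUBIC))
cv2.imwrite("pics/w2y.png",np.hstack([cv2.resize(im[60:180,290:440,::-1],None,fx=5,fy=5,interpolation=cv2.INTER_CUBIC)]))
E
```

```text
[0.5494 0.164  0.2197] 9.566364014526858 1.85 4.731503859540838
[0.5467 0.1664 0.2196] 4.2567097485335115
```

View pics/w2y.png

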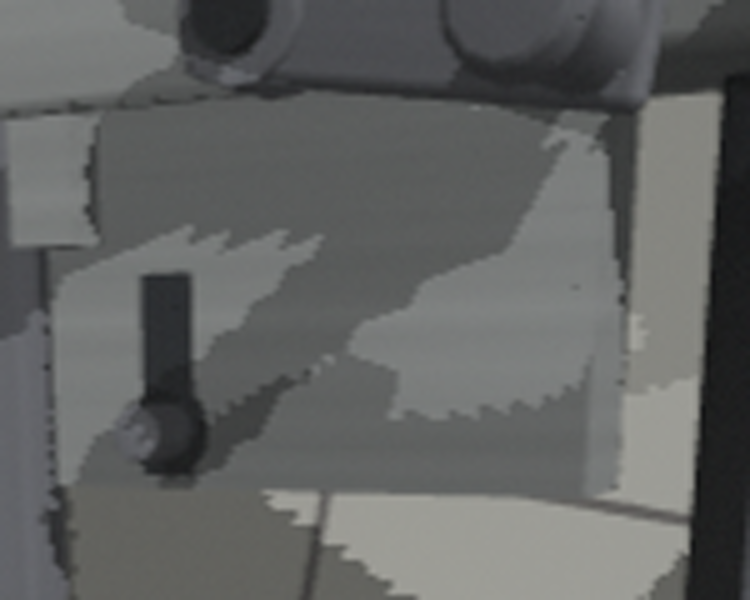

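View pics/w2z.png

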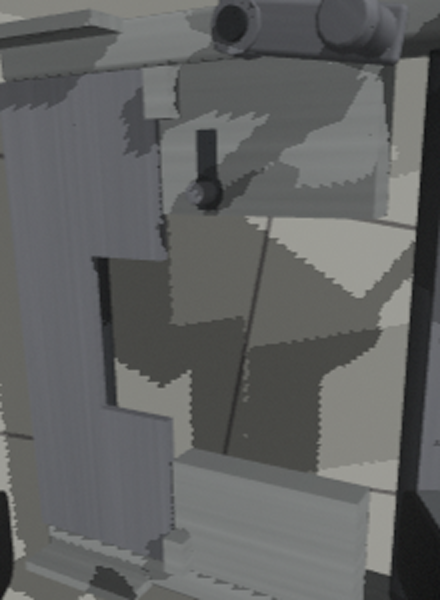

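```bash
cat > fit.py <<'E'
from look import *
import pickle
from scipy.optimize import least_squares
it=eyes.camera_info("top");iw=pickle.load(open("w2.pkl","rb"))
F=[((48,52),(284,88)),((48,-52),(535,45)),((-34,-52),(568,238)),((-36,34),(368,276)),((-72,34),(387,346)),((-72,-34),(540,316)),((-36,-34),(530,243)),((-34,52),(325,272))]
XT=np.array([[*a,0] for a,_ in F])/1000;UT=np.array([b for _,b in F])/5.3+185-.4
A=lambda u,v:(u/5+290-.4,v/5+60-.4)
B=lambda u,v:(u/2+220-.25,v/2+50-.25)
G=[((48,52,0),A(587,490)),((-36,34,0),B(165,262)),((-72,34,0),B(94,257)),((-72,-34,0),B(102,405)),((-36,-34,0),B(173,420)),((48,-52,0),B(367,503)),((-25,86,8),A(97,245)),((-34,-52,0),B(178,463))]
XW=np.array([a for a,_ in G])/1000;UW=np.array([b for _,b in G])
def Rd(y): return Ro.from_euler("ZY",[y,-30],degrees=True).as_matrix()
fw=lambda p:(proj(iw,XW@Rd(p[3]).T+p[:3])-UW).ravel()
ft=lambda p:(proj(it,XT@Rd(p[3]).T+p[:3])-UT).ravel()
for n,f in(("wrist",fw),("top",ft),("both",lambda p:np.r_[fw(p),2*ft(p)])):
    r=least_squares(f,[.565,.172,.11,10.5],loss="soft_l1");print(n,r.x.round(4),r.cost)
    if n=="wrist":
        print(fw(r.x).reshape(-1,2).round(1).tolist()); p=r.x
        # pin base, slot ends, pin top
        n_=Rd(p[3])[:,2];c=-np.array(iw["R"]).T@iw["t"]
        for q,h in((A(175,437),0),(A(166,273),0),(A(166,485),0),(A(140,434),10),(A(52,121),8),(A(52,245),8),(A(300,490),0)):
            d=topl(iw,q,0)[0]-c;o=p[:3]+n_*h/1000;X=c+d*(n_@(o-c))/(n_@d);print(np.round(Rd(p[3]).T@(X-p[:3])*1000,1))
E
python3 fit.py
```

```text
wrist [ 0.5645  0.1729  0.1045 11.1136] 7.249883342585701
[[2.3, 0.8], [0.2, -0.7], [-0.2, -0.2], [1.7, 1.5], [-0.2, 0.5], [-1.1, -0.2], [-3.0, -0.1], [0.2, -1.3]]
[-15.2  59.2   0. ]
[-16.  82.  -0.]
[-16.9  52.3  -0. ]
[-15.2  60.2  10. ]
[-29.1 102.4   8. ]
[-30.   86.2   8. ]
[ 5.1 51.9  0. ]
top [ 0.565   0.172   0.1106 10.546 ] 2.1656936218642016
both [ 0.5648  0.1729  0.1047 10.8411] 15.846410397604092
```

```bash
python3 plan.py 85 10 500 -317 150 11.6; python3 -c "
from look import *
print(sensors.get_state()['ee_pos'])"
```

```text
[546.7 166.4 219.6   9.9] 
 85 7 -46.8 -12.9 -0.003; 85 7 -46.8 -13.1 -0.003; 85 7 -46.7 -13.2 -0.003; 85 7 -46.7 -13.3 -0.003; 85 7 -46.7 -13.5 -0.003; 85 7 -46.6 -13.6 -0.003; 85 7 -46.6 -13.8 -0.003; 85 7 -46.5 -13.9 -0.003; 85 7 -46.5 -14 -0.003; 85 7 -46.5 -14.2 -0.003
[0.54671157 0.16639648 0.21959718]
```

Emit:
{"api": "jog_arm", "payload": {"plan": "85 7 -46.5 -13.5 -0.003; 85 7 -46.5 -13.5 -0.003; 85 7 -46.5 -13.5 -0.003; 85 7 -46.5 -13.5 -0.003; 85 7 -46.5 -13.5 -0.003; 85 7 -46.5 -13.5 -0.003; 85 7 -46.5 -13.5 -0.003; 85 7 -46.5 -13.5 -0.003; 85 7 -46.5 -13.5 -0.003; 85 7 -46.5 -13.5 -0.003"}}

```text
time: 2.9
ee_pos: [0.5003, -0.3134, 0.1502]
orientation: [-9.6, 90.0, 2.6]
contact_force: [1.2, -0.3, 0.1]
grip_width: 0.0849
```

```bash
python3 - <<'E'
from look import *
eyes.camera("wrist");eyes.camera("wrist")
s=sensors.get_state();i=eyes.camera_info("wrist");eyes.camera("wrist")
print(np.round(s["ee_pos"],4),np.degrees(np.arctan2(*tool(s)[1::-1,2])),s["time"],np.abs(s["qd"]).max())
m=models.regions_of("wrist","blade_mid")[0];print(m["conf"])
ys,xs=np.nonzero(m["mask"]);P=topl(i,np.c_[xs,ys],.039)[:,:2]
print(cv2.minAreaRect(P.astype(np.float32)*1000),xs.min(),xs.max(),ys.min(),ys.max())
E
python3 plan.py 85 5 500 -317 28.5 11.6
```

```text
[ 0.4998 -0.3169  0.1493] 11.897784604976568 3.0 4.261234800763522
0.62
((499.69964599609375, -318.369140625), (51.94895553588867, 183.4649658203125), 11.40039348602295) 286 358 110 342
[ 500.2 -312.3  149.8   12.1] 
 85 24.3 -0.9 -0.2 0.002; 85 24.3 -0.9 -0.2 0.002; 85 24.3 -0.9 -0.2 0.002; 85 24.3 -0.9 -0.2 0.002; 85 24.3 -0.9 -0.2 0.002
```

Emit:
{"api": "jog_arm", "payload": {"plan": "85 24 -1 0 0.002; 85 24 -1 0 0.002; 85 24 0 0 0.002; 85 24 0 0 0; 85 15 0 0 0; 85 10 0 0 0; 85 0 0 0 0; 40 0 0 0 0; 40 0 0 0 0; 40 0 0 0 0"}}

```text
time: 4.1
ee_pos: [0.5016, -0.3141, 0.0307]
orientation: [-51.1, 89.9, -39.3]
contact_force: [-1.0, 2.0, 4.9]
grip_width: 0.0504
```

Emit:
{"api": "jog_arm", "payload": {"plan": "40 0 0 0 0; 40 0 0 0 0; 40 0 0 0 0; 40 -20 0 0 0; 40 -40 0 0 0; 40 -40 0 0 0; 40 -40 0 0 0; 40 -40 0 0 0; 40 -20 0 0 0; 40 0 0 0 0"}}

```text
time: 5.1
ee_pos: [0.5024, -0.3149, 0.2328]
orientation: [-50.2, 89.7, -38.4]
contact_force: [0.3, -0.2, -3.3]
grip_width: 0.0504
```

```bash
python3 - <<'E'
from look import *
eyes.camera("wrist");eyes.camera("wrist")
s=sensors.get_state();i=eyes.camera_info("wrist");im=eyes.camera("wrist")
print(np.round(s["ee_pos"],4),np.degrees(np.arctan2(*tool(s)[1::-1,2])),s["time"],s["grip_width"],s["contact_force"])
cv2.imwrite("pics/w3.png",im[...,::-1]);
import pickle;pickle.dump((i,s),open("w3.pkl","wb"))
E
python3 plan.py 40 10 567 171 230 10.8
```

```text
[ 0.5009 -0.3136  0.2287] 11.798376369309649 5.2 0.05049078351302068 [-0.49410601 -0.42342479 -3.91391371]
[ 500.5 -313.3  227.8   11.8] 
 40 -0.2 46 16.4 0.002; 40 -0.2 46.1 16.3 0.002; 40 -0.2 46.1 16.3 0.002; 40 -0.2 46.1 16.2 0.002; 40 -0.2 46.2 16.1 0.002; 40 -0.2 46.2 16 0.002; 40 -0.2 46.2 15.9 0.002; 40 -0.2 46.2 15.9 0.002; 40 -0.2 46.3 15.8 0.002; 40 -0.2 46.3 15.7 0.002
```

View pics/w3.png

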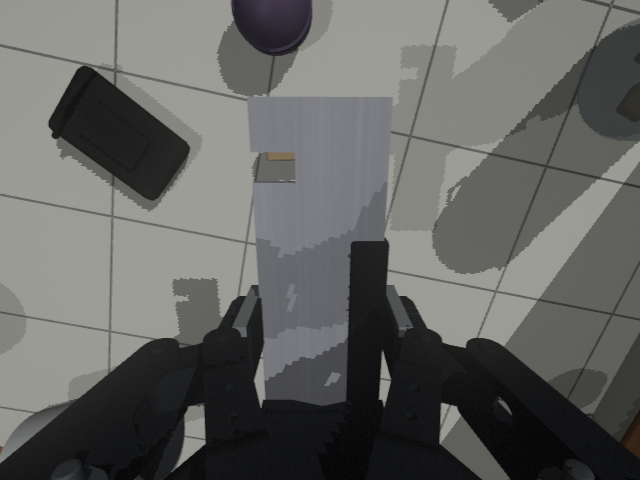

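The blade is held (grip width 50.5 mm) with its left end at rows 97 to 98 and the notch at columns 253-296, rows 151-182. Next I'll get the blade's pose in the tool frame.

```bash
cat > held.py <<'E'
from look import *
import pickle
from scipy.optimize import least_squares
i,s=pickle.load(open("w3.pkl","rb"));T=tool(s);p0=np.array(s["ee_pos"])
Rc=np.array(i["R"])@T;tc=np.array(i["R"])@p0+i["t"]   # tool->cam
ic=dict(i,R=Rc,t=tc)
X=np.array([(-25,92,2.5),(25,92,2.5),(-9,73.5,2.5),(-9,62.5,2.5),(-25,73.5,2.5),(-25,62.5,2.5),(27,40,4.5)])/1000
U=np.array([(249,98),(391,97),(296,151.5),(296,182),(250,151.5),(254,182.5),(388,241)])
B=np.array([[0,0,-1],[0,1,0],[1,0,0.]])
for full in(0,1):
    def f(p): 
        r=Ro.from_euler("xyz",[p[3],p[4] if full else 0,p[5] if full else 0],degrees=True).as_matrix()
        return (proj(ic,X@(r@B).T+p[:3])-U).ravel()
    r=least_squares(f,[-.008,0,0,0,0,0]);print((r.x[:3]*1000).round(2),r.x[3:].round(2),"deg",r.cost,r.fun.reshape(-1,2).round(1).tolist())
E
python3 held.py
```

```text
[-2.91 -4.05 -1.72] [0.15 0.   0.  ] deg 3.1425401931139336 [[-0.7, -0.5], [0.1, 0.8], [-0.8, 0.4], [-0.2, -0.0], [1.5, 0.3], [-0.7, -0.6], [0.7, -0.4]]
[-2.94 -4.05 -1.7 ] [ 0.12 -0.58 -0.06] deg 3.105360299363753 [[-0.6, -0.4], [0.1, 0.7], [-0.9, 0.4], [-0.2, -0.1], [1.6, 0.3], [-0.6, -0.7], [0.8, -0.3]]
```

```bash
cat > tgt.py <<'E'
from look import *
import pickle
iw=pickle.load(open("w2.pkl","rb"));c=-np.array(iw["R"]).T@iw["t"]
for yaw in(10.6,11.1):
  Rd=Ro.from_euler("ZY",[yaw,-30],degrees=True).as_matrix();n=Rd[:,2]
  for o in(np.array([.5645,.1729,.1045]),np.array([.5647,.1725,.108])):
    P=[]
    for q,h in(((175/5+289.6,437/5+59.6),0),((140/5+289.6,434/5+59.6),10)):
        d=topl(iw,q,0)[0]-c;X=c+d*(n@(o+n*h/1000-c))/(n@d);P.append(Rd.T@(X-o)*1000)
    py=np.mean(P,0)[1];a=np.radians(yaw);e=np.array([np.cos(a),np.sin(a)]);l=np.array([-e[1],e[0]])
    bc=o[:2]*1000+(py-68+.3)*l+0.1*e   # blade centre
    tc=bc+4.05*l+1.4*e
    print(yaw,o,np.round(P,1).tolist(),"blade",bc.round(1),"TCP",tc.round(1))
E
python3 tgt.py; python3 plan.py 40 10 566 169 205 10.8
```

```text
10.6 [0.5645 0.1729 0.1045] [[-15.8, 59.1, -0.0], [-15.9, 60.0, 10.0]] blade [566.1 164.9] TCP [566.7 169.2]
10.6 [0.5647 0.1725 0.108 ] [[-16.0, 59.7, -0.0], [-16.0, 60.6, 10.0]] blade [566.2 165.1] TCP [566.8 169.3]
11.1 [0.5645 0.1729 0.1045] [[-15.2, 59.2, 0.0], [-15.3, 60.2, 10.0]] blade [566.1 165.1] TCP [566.7 169.3]
11.1 [0.5647 0.1725 0.108 ] [[-15.4, 59.8, -0.0], [-15.4, 60.8, 10.0]] blade [566.2 165.3] TCP [566.8 169.5]
[ 500.5 -313.3  227.8   11.8] 
 40 2.3 45.9 16.3 0.002; 40 2.3 45.9 16.2 0.002; 40 2.3 45.9 16.1 0.002; 40 2.3 46 16 0.002; 40 2.3 46 16 0.002; 40 2.3 46 15.9 0.002; 40 2.3 46 15.8 0.002; 40 2.3 46.1 15.7 0.002; 40 2.3 46.1 15.6 0.002; 40 2.3 46.1 15.6 0.002
```

Emit:
{"api": "jog_arm", "payload": {"plan": "40 0 40 14 0.002; 40 0 46 16 0.002; 40 2 47 16 0.002; 40 2 48 16 0.002; 40 2 48 16 0.002; 40 3 48 16 0.002; 40 4 48 16 0.002; 40 4 48 16 0.002; 40 4 46 16 0.002; 40 4 41 16 0.002"}}

```text
time: 6.25
ee_pos: [0.5643, 0.167, 0.2023]
orientation: [175.5, 89.8, -173.8]
contact_force: [0.8, -0.8, -3.3]
grip_width: 0.0504
```

```bash
python3 - <<'E'
from look import *
for _ in range(4): eyes.camera("wrist")
s=sensors.get_state();print(s["time"],np.abs(s["qd"]).max(),s["contact_force"],s["grip_width"])
E
python3 plan.py 40 5 566.8 169.4 155 10.8
```

```text
6.45 2.325193112715139 [ 0.34456659 -0.05585331 -3.38447816] 0.0503617474186101
[564.3 165.6 202.3  10.8] 
 40 9.5 0.7 0.6 -0; 40 9.5 0.7 0.6 -0; 40 9.5 0.7 0.6 -0; 40 9.5 0.7 0.6 -0; 40 9.5 0.7 0.6 -0
```

Emit:
{"api": "jog_arm", "payload": {"plan": "40 10 0.7 0.6 0; 40 10 0.7 0.6 0; 40 10 0.6 0.6 0; 40 10 0.7 0.6 0; 40 10 0.6 0 0; 40 4 0 0 0; 40 0 0 0 0; 40 0 0 0 0; 40 0 0 0 0; 40 0 0 0 0"}}

```text
time: 7.45
ee_pos: [0.5677, 0.1685, 0.151]
orientation: [-4.3, 90.0, 6.4]
contact_force: [-0.4, 0.0, -3.6]
grip_width: 0.0505
```

```bash
python3 - <<'E'
from look import *
E=[]
for _ in range(3):
    s=sensors.get_state();im=eyes.camera("wrist");E.append(np.r_[s["ee_pos"],np.degrees(np.arctan2(*tool(s)[1::-1,2]))])
print(np.round(E,4),s["contact_force"])
cv2.imwrite("pics/w4.png",cv2.resize(im[60:260,220:440,::-1],None,fx=3,fy=3,interpolation=cv2.INTER_CUBIC))
E
```

```text
[[ 0.5677  0.1685  0.151  10.6594]
 [ 0.5676  0.1685  0.1509 10.6586]
 [ 0.5675  0.1685  0.1508 10.6602]] [-0.36723533 -0.26722365 -2.76713202]
```

View pics/w4.png

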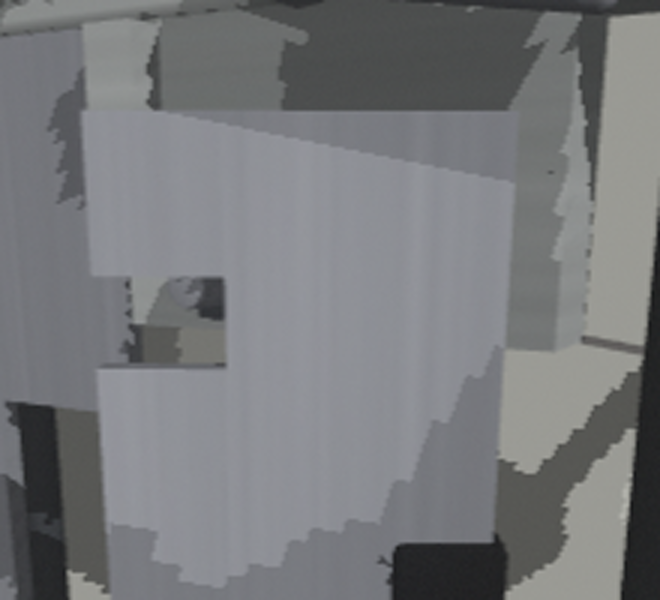

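```bash
python3 - <<'E'
from look import *
im=np.mean([eyes.camera("wrist").astype(float).mean(2) for _ in range(2)],0)
np.set_printoptions(linewidth=250)
print("cols",list(range(264,298)))
for r in range(148,186): print(r,im[r,264:298].astype(int))
E
```

```text
cols [264, 265, 266, 267, 268, 269, 270, 271, 272, 273, 274, 275, 276, 277, 278, 279, 280, 281, 282, 283, 284, 285, 286, 287, 288, 289, 290, 291, 292, 293, 294, 295, 296, 297]
148 [145 144 144 144 144 143 143 143 143 143 143 142 143 144 144 145 145 145 145 145 144 144 145 145 145 144 143 144 143 144 145 146 147 147]
149 [145 145 144 144 144 144 143 143 142 143 143 143 143 143 144 145 145 145 145 145 145 145 145 146 145 144 143 144 143 143 145 146 146 147]
150 [145 144 144 145 144 143 143 142 143 143 143 143 143 143 144 144 144 145 145 146 144 145 145 145 145 144 144 143 143 144 144 146 146 146]
151 [145 144 144 144 144 143 143 142 143 143 143 142 142 142 144 144 143 143 144 143 144 143 143 143 143 142 141 141 141 141 143 146 146 146]
152 [144 144 143 143 144 143 143 143 143 143 143 139 130 129 130 126 119 119 121 126 128 119 116 109 105 103 104 102 103 103 124 146 146 146]
153 [143 144 143 143 143 143 143 143 143 143 142 137 125 115 113 100 106 121 122 113  93  94  91  80  67  67  65  66  66  64  98 135 147 147]
154 [143 144 143 143 143 143 143 143 143 142 130 107 108 114 116 117 119
[... 3771 characters left out ...]
102 103 101 101 101 102 102 100  97  97  97  97  98  98 100 104 104 104 104 104 104 104 104 104 104 104  93  76  76  76 115 147 147]
182 [107 106 106 105 105 107 106 106 105 104 105 105 105 106 105 104 104 103 103 103 103 102 102 103 103 102 103 102 103 102 102 125 147 147]
183 [151 150 148 148 149 149 149 148 146 147 147 147 146 147 147 147 143 136 135 135 135 135 136 135 135 134 135 135 135 134 134 140 147 147]
184 [151 150 148 148 149 150 148 147 146 147 147 147 147 147 147 147 147 146 146 146 145 145 145 146 145 145 145 144 144 143 144 146 147 147]
185 [150 150 148 149 148 149 149 147 146 146 147 147 147 147 147 147 146 146 145 145 146 145 145 145 145 145 145 144 144 144 144 146 147 146]
```

Emit:
{"api": "jog_arm", "payload": {"plan": "40 0 0.8 -1.5 0; 40 4 0.8 -2 0; 40 5 0 0 0; 40 5 0 0 0; 40 4 0 0 0; 40 3 0 0 0; 40 3 0 0 0; 40 0 0 0 0; 40 0 0 0 0; 40 0 0 0 0"}}

```text
time: 8.7
ee_pos: [0.5638, 0.1694, 0.1267]
orientation: [2.3, 90.0, 13.0]
contact_force: [-0.8, 0.3, -2.4]
grip_width: 0.0503
```

Emit:
{"api": "jog_arm", "payload": {"plan": "40 1 0 0 0; 40 1 0 0 0; 40 1 0 0 0; 40 1 0 0 0; 40 0.5 0 0 0; 40 0 0 0 0; 40 0 0 0 0; 40 0 0 0 0; 40 0 0 0 0; 40 0 0 0 0"}}

```text
time: 9.7
ee_pos: [0.5637, 0.1694, 0.1221]
orientation: [-4.8, 90.0, 5.9]
contact_force: [0.2, -0.0, -2.6]
grip_width: 0.0502
```

Emit:
{"api": "jog_arm", "payload": {"plan": "40 1 0 0 0; 40 0.5 0 0 0; 40 0.5 0 0 0; 40 0.5 0 0 0; 40 0 0 0 0; 40 0 0 0 0; 40 0 0 0 0; 40 0 0 0 0; 40 0 0 0 0; 40 0 0 0 0"}}

```text
time: 10.7
ee_pos: [0.5636, 0.1694, 0.1195]
orientation: [-25.7, 90.0, -15.1]
contact_force: [0.0, 0.7, -3.8]
grip_width: 0.05
```

Emit:
{"api": "jog_arm", "payload": {"plan": "40 0.5 0 0 0; 40 0.5 0 0 0; 40 0.5 0 0 0; 40 0.5 0 0 0; 40 0.5 0 0 0; 40 0.5 0 0 0; 40 0 0 0 0; 40 0 0 0 0; 40 0 0 0 0; 40 0 0 0 0"}}

```text
time: 11.7
ee_pos: [0.5637, 0.1694, 0.1166]
orientation: [-7.2, 90.0, 3.5]
contact_force: [-1.1, 0.3, -4.3]
grip_width: 0.0503
```

Emit:
{"api": "jog_arm", "payload": {"plan": "40 0.5 0 0 0; 40 0.5 0 0 0; 40 0.5 0 0 0; 40 0.5 0 0 0; 40 0.5 0 0 0; 40 0.5 0 0 0; 40 0 0 0 0; 40 0 0 0 0; 40 0 0 0 0; 40 0 0 0 0"}}

```text
time: 12.7
ee_pos: [0.5638, 0.1694, 0.1152]
orientation: [-4.6, 89.9, 6.1]
contact_force: [-6.6, -0.9, 15.2]
grip_width: 0.0504
```

Emit:
{"api": "jog_arm", "payload": {"plan": "40 -1 0 0 0; 40 -0.6 0 0 0; 40 0 0 0 0; 62 0 0 0 0; 62 0 0 0 0; 62 0 0 0 0; 62 0 0 0 0; 62 0 0 0 0; 62 0 0 0 0; 62 0 0 0 0"}}

```text
time: 13.7
ee_pos: [0.5636, 0.1694, 0.1151]
orientation: [97.2, 90.0, 107.9]
contact_force: [0.3, -0.1, -0.2]
grip_width: 0.0623
```

```bash
python3 - <<'E'
from look import *
s=sensors.get_state();i=eyes.camera_info("wrist");im=eyes.camera("wrist")
print(s["contact_force"],s["grip_width"],s["ee_pos"],s["time"])
import pickle;pickle.dump((i,s),open("w5.pkl","wb"))
cv2.imwrite("pics/w5.png",cv2.resize(im[20:400,180:480,::-1],None,fx=1.57,fy=1.57,interpolation=cv2.INTER_CUBIC))
E
```

```text
[ 0.31485926 -0.06362553 -0.2433377 ] 0.06225544892929971 [0.56363259 0.16935769 0.11511198] 13.7
```

View pics/w5.png

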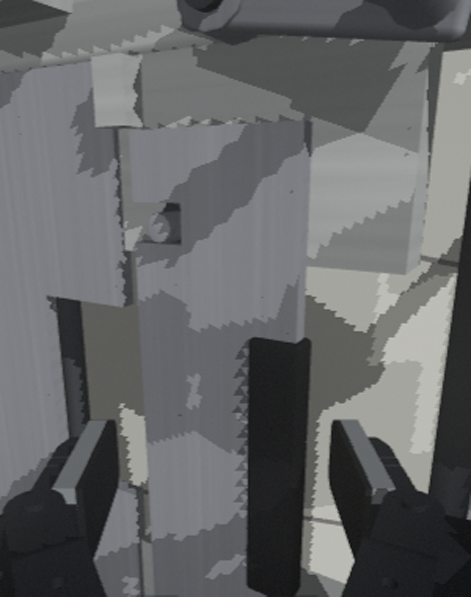

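Emit:
{"api": "jog_arm", "payload": {"plan": "62 0.6 0 -1 0; 62 0.6 0 -1 0; 62 0.6 0 -1 0; 62 0.6 0 -1 0; 62 0.6 0 -1 0; 62 0 0 0 0; 62 0 0 0 0; 62 0 0 0 0; 62 0 0 0 0; 62 0 0 0 0"}}

```text
time: 14.75
ee_pos: [0.5587, 0.1684, 0.1121]
orientation: [-74.7, 90.0, -64.0]
contact_force: [-0.0, -0.3, -0.3]
grip_width: 0.0619
```

Emit:
{"api": "jog_arm", "payload": {"plan": "62 0.4 0 -0.7 0; 62 0.4 0 -0.7 0; 62 0.3 0 -0.6 0; 62 0 0 0 0; 62 0 0 0 0; 62 0 0 0 0; 62 0 0 0 0; 62 0 0 0 0; 62 0 0 0 0; 62 0 0 0 0"}}

```text
time: 15.75
ee_pos: [0.5568, 0.1681, 0.111]
orientation: [-18.8, 90.0, -8.1]
contact_force: [-0.3, -0.1, 0.2]
grip_width: 0.062
```

Emit:
{"api": "jog_arm", "payload": {"plan": "62 0.4 0 -0.7 0; 62 0.4 0 -0.7 0; 62 0.3 0 -0.6 0; 62 0 0 0 0; 62 0 0 0 0; 62 0 0 0 0; 62 0 0 0 0; 62 0 0 0 0; 62 0 0 0 0; 62 0 0 0 0"}}

```text
time: 16.75
ee_pos: [0.5559, 0.1679, 0.1105]
orientation: [1.8, 89.9, 12.5]
contact_force: [4.3, 1.9, 2.3]
grip_width: 0.0618
```

```bash
python3 - <<'E'
from look import *
import pickle
s=sensors.get_state();i=eyes.camera_info("wrist");im=eyes.camera("wrist")
pickle.dump((i,s,im),open("w6.pkl","wb"))
g=im.astype(float).mean(2)
np.set_printoptions(linewidth=250)
m=models.regions_of("wrist","blade_mid")
for r in m[:2]: ys,xs=np.nonzero(r["mask"]);print(r["conf"],xs.min(),xs.max(),ys.min(),ys.max(),[(y,xs[ys==y].min(),xs[ys==y].max()) for y in range(95,300,20) if (ys==y).any()])
cv2.imwrite("pics/w6.png",cv2.resize(im[40:340,230:430,::-1],None,fx=2,fy=2,interpolation=cv2.INTER_CUBIC))
print(s["contact_force"])
E
```

```text
[4.27985507 1.85431397 2.29067125]
```

Emit:
{"api": "jog_arm", "payload": {"plan": "62 0.3 0 -0.5 0; 62 0.3 0 -0.5 0; 62 0.3 0 -0.5 0; 62 0 0 0 0; 62 0 0 0 0; 62 0 0 0 0; 62 0 0 0 0; 62 0 0 0 0; 62 0 0 0 0; 62 0 0 0 0"}}

```text
time: 17.85
ee_pos: [0.5558, 0.1679, 0.1103]
orientation: [1.5, 89.7, 12.2]
contact_force: [7.6, 2.6, 5.0]
grip_width: 0.0618
```

```bash
python3 - <<'E'
from look import *
import pickle
s=sensors.get_state();i=eyes.camera_info("wrist");im=eyes.camera("wrist")
pickle.dump((i,s,im),open("w7.pkl","wb"))
cv2.imwrite("pics/w7.png",cv2.resize(im[30:360,250:400,::-1],None,fx=1.8*2,fy=1.8,interpolation=cv2.INTER_CUBIC))
print(s["ee_pos"],s["contact_force"],s["moment"])
E
```

```text
[0.55575817 0.16790191 0.11029381] [7.60043465 2.61631647 5.00946234] [ 0.52018165 -1.67732002  0.05832009]
```

View pics/w7.png

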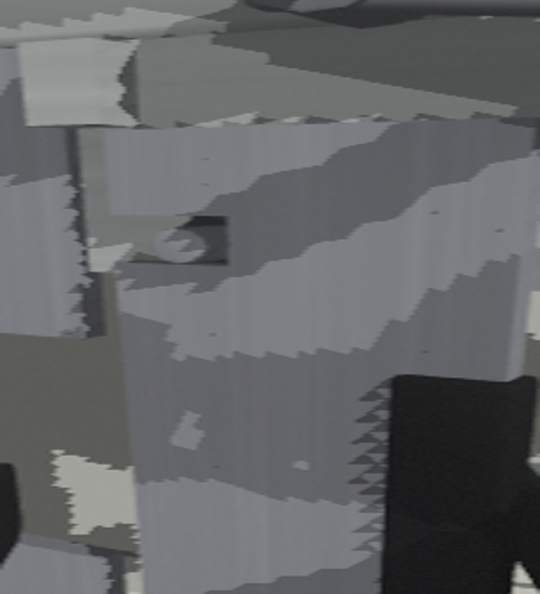

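The notch sits around the pin. The blade moved only 0.2 mm when the push rose to about 9 N, so it's bearing on something solid. I'll back off and check the blade pose from the top camera.

Emit:
{"api": "jog_arm", "payload": {"plan": "62 0 0 1.5 0; 62 0 0 1.5 0; 62 0 0 1.5 0; 62 0 0 0 0; 62 -8 0 0 0; 62 -25 0 0 0; 62 -30 0 0 0; 62 -20 0 0 0; 0 -5 0 0 0; 0 0 0 0 0"}}

```text
time: 18.9
ee_pos: [0.5579, 0.1683, 0.1976]
orientation: [-3.2, 89.9, 7.5]
contact_force: [0.4, 0.0, -0.1]
grip_width: 0.0338
```

```bash
cat > chk.py <<'E'
from look import *
it=eyes.camera_info("top");im=eyes.camera("top");cv2.imwrite("pics/top_now.png",im[...,::-1])
s=sensors.get_state();print(s["ee_pos"],s["contact_force"],s["time"])
iw=eyes.camera_info("wrist");iww=eyes.camera("wrist");cv2.imwrite("pics/wr_now.png",iww[...,::-1])
Rd=Ro.from_euler("ZY",[10.8,-30],degrees=True).as_matrix()
for nm,i,o in(("top",it,(.565,.1725,.1065)),("wrist",iw,(.5645,.1729,.106))):
    for r in models.regions_of(nm,"blade_mid")[:2]:
        ys,xs=np.nonzero(r["mask"]);d=topl(i,np.c_[xs,ys],0);c=-np.array(i["R"]).T@i["t"];d=d-c;n=Rd[:,2];o_=np.array(o)+n*.005
        X=c+d*(n@(o_-c)/(d@n))[:,None];P=((X-np.array(o))@Rd*1000)[:,:2]
        print(nm,r["conf"],cv2.minAreaRect(P.astype(np.float32)),P.min(0).round(),P.max(0).round())
E
python3 chk.py
```

```text
[0.55735002 0.16819239 0.19656399] [-0.19800512  0.27223746 -0.41657668] 18.95
top 0.67 ((-1.270975112915039, -48.74409484863281), (55.63805389404297, 98.27202606201172), 0.5931177735328674) [-29. -98.] [26.  0.]
wrist 0.97 ((-1.0373363494873047, -7.232170104980469), (54.263057708740234, 184.51087951660156), 0.23489543795585632) [ -28. -100.] [26. 85.]
wrist 0.51 ((-242.34283447265625, -360.32537841796875), (160.4253692626953, 11.547120094299316), 51.5566520690918) [-296. -420.] [-194. -294.]
```

```bash
cat > kp.py <<'E'
from look import *
from plan import plan
Rd=Ro.from_euler("ZY",[10.8,-30],degrees=True).as_matrix();o=np.array([.5635,.1727,.106])
def tcp(th,lead=0,zn=24,gap=0):  # pusher behind tab; tip centre in deck coords
    x=4+45*np.cos(th)+np.sin(th)*(8+12.6+gap); y=112-45*np.sin(th)+np.cos(th)*(8+11+gap)
    return (o+Rd@np.array([x,y,zn])/1000)*1000+[0,0,11]
P=[tcp(0,gap=8)]+[tcp(t) for t in np.linspace(0,1.6,17)]
if __name__=="__main__":
    r=models.regions_of("wrist","keeper_tab") if 0 else None
    for p in P: print(p.round(1))
    a=np.radians(10.7);print("steps (x,y,z tool):")
    for p,q in zip(P[:-1],P[1:]):
        d=q-p;print("%.1f %.1f %.1f"%(-d[2],-np.sin(a)*d[0]+np.cos(a)*d[1],np.cos(a)*d[0]+np.sin(a)*d[1]))
    p=P[0];print("above");plan(0,5,[p[0],p[1],205,10.7]);plan(0,1,[*P[0],10.7])
    i=eyes.camera_info("wrist");print("tab px",proj(i,o+Rd@np.array([49,112,40])/1000),proj(i,o+Rd@np.array([49,112,12])/1000))
    eyes.camera("wrist")
    for n in("keeper","keeper_tab"):
        for r in models.regions_of("wrist",n)[:2]: ys,xs=np.nonzero(r["mask"]);print(n,r["conf"],r["location"],xs.min(),xs.max(),ys.min(),ys.max())
E
python3 kp.py
```

```text
[567.4 314.9 162.3]
[568.8 307.1 162.3]
[571.3 302.9 163.2]
[573.3 298.4 163.9]
[575.  293.8 164.3]
[576.2 289.1 164.5]
[577.  284.3 164.5]
[577.4 279.5 164.2]
[577.4 274.7 163.6]
[576.9 269.9 162.8]
[576.  265.3 161.8]
[574.7 260.8 160.6]
[573.  256.5 159.2]
[570.9 252.4 157.5]
[568.4 248.7 155.7]
[565.6 245.3 153.8]
[562.5 242.2 151.7]
[559.1 239.5 149.4]
steps (x,y,z tool):
-0.0 -8.0 0.0
-0.9 -4.6 1.6
-0.7 -4.7 1.2
-0.4 -4.8 0.8
-0.2 -4.9 0.3
0.1 -4.9 -0.1
0.3 -4.8 -0.5
0.5 -4.7 -0.9
0.8 -4.6 -1.3
1.0 -4.4 -1.7
1.2 -4.2 -2.1
1.4 -3.9 -2.5
1.6 -3.6 -2.8
1.8 -3.2 -3.1
2.0 -2.8 -3.4
2.1 -2.4 -3.6
2.2 -2.0 -3.9
above
[556.9 168.1 195.8  10.7] 
 0 -1.8 28.5 7.5 -0; 0 -1.8 28.5 7.5 -0; 0 -1.8 28.5 7.5 -0; 0 -1.8 28.5 7.5 -0; 0 -1.8 28.5 7.5 -0
[556.9 168.1 195.8  10.7] 
 0 33.5 142.4 37.4 -0.001
tab px [[392.44461431  36.58776481]] [[410.88901442  49.59517483]]
keeper 0.58 [377.7, 61.4] 317 426 36 84
keeper_tab 0.82 [375.6, 61.5] 316 426 37 84
keeper_tab 0.67 [503.6, 179.5] 185 639 0 479
```

```bash
python3 - <<'E'
from look import *
from kp import o,Rd
i=eyes.camera_info("wrist");im=cv2.imread("pics/wr_now.png")
k=5;c=cv2.resize(im[0:115,290:448],None,fx=k,fy=k,interpolation=cv2.INTER_CUBIC)
for p,col in(((49,112,40),(0,0,255)),((49,112,12),(0,255,0)),((4,112,12),(255,0,0)),((48,104,0),(0,255,255)),((48,52,0),(0,255,255))):
    u=proj(i,o+Rd@np.array(p)/1000)[0];cv2.drawMarker(c,(int((u[0]-290+.5)*k),int((u[1]+.5)*k)),col,cv2.MARKER_CROSS,14,1)
cv2.imwrite("pics/kz.png",c)
E
```

```text
(no output)
```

View pics/kz.png

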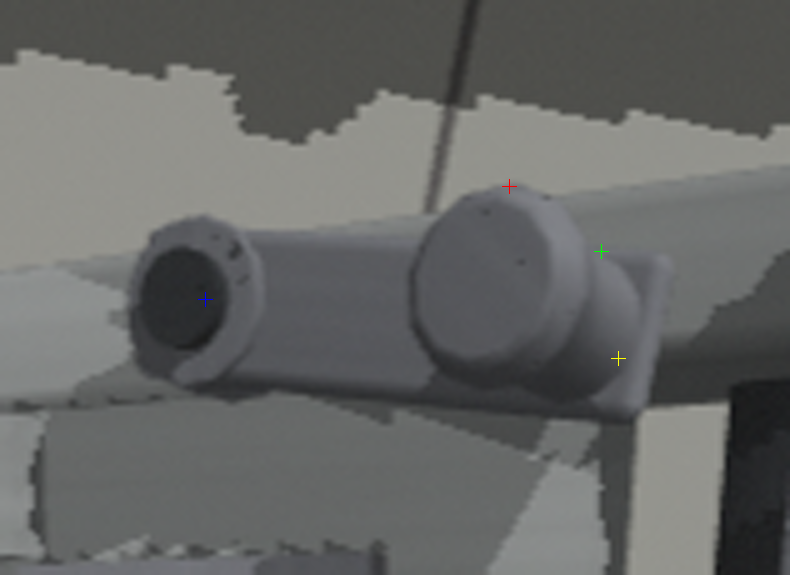

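Emit:
{"api": "jog_arm", "payload": {"plan": "0 -4 28 7 0; 0 -4 28.5 7.5 0; 0 -1 28.5 7.5 0; 0 0 28.5 7.5 0; 0 0 28.5 7.5 0; 0 10 0 0 0; 0 15 0 0 0; 0 10 0 0 0; 0 0 0 0 0; 0 0 0 0 0"}}

```text
time: 20.25
ee_pos: [0.5678, 0.3142, 0.171]
orientation: [-168.0, 90.0, -157.4]
contact_force: [-1.0, -0.1, 0.9]
grip_width: 0.0001
```

```bash
python3 -c "
from look import *
s=sensors.get_state();print(s['ee_pos'],s['contact_force'],s['grip_width'])"; python3 plan.py 0 1 567.4 314.9 162.3 10.8
```

```text
[0.56783194 0.31416582 0.17101538] [-0.98520819 -0.08145788  0.91946494] 0.00012986184581011102
[567.8 314.2 171.   10.6] 
 0 8.7 0.8 -0.3 -0.003
```

Emit:
{"api": "jog_arm", "payload": {"plan": "0 4 0 0 0; 0 4 0 0 0; 0 0 -4 0 0; 0 0 -4 0 0; 0 -0.9 -4.6 1.6 0; 0 -0.7 -4.7 1.2 0; 0 -0.4 -4.8 0.8 0; 0 -0.2 -4.9 0.3 0; 0 0 0 0 0; 0 0 0 0 0"}}

```text
time: 21.25
ee_pos: [0.5769, 0.2885, 0.1653]
orientation: [-48.8, 90.0, -38.2]
contact_force: [0.4, -0.7, 0.3]
grip_width: 0.0002
```

Emit:
{"api": "jog_arm", "payload": {"plan": "0 0.1 -4.9 -0.1 0; 0 0.3 -4.8 -0.5 0; 0 0.5 -4.7 -0.9 0; 0 0.8 -4.6 -1.3 0; 0 1 -4.4 -1.7 0; 0 1.2 -4.2 -2.1 0; 0 1.4 -3.9 -2.5 0; 0 0 0 0 0; 0 0 0 0 0; 0 0 0 0 0"}}

```text
time: 22.25
ee_pos: [0.5734, 0.2562, 0.1598]
orientation: [-156.8, 90.0, -146.1]
contact_force: [-0.7, 0.3, 0.1]
grip_width: 0.0001
```

```bash
cat > kang.py <<'E'
from look import *
from kp import o,Rd
it=eyes.camera_info("top");im=eyes.camera("top");cv2.imwrite("pics/top_k.png",im[...,::-1])
for c in("top","wrist"):
    i=eyes.camera_info(c); 
    if c=="wrist": eyes.camera(c)
    for r in models.regions_of(c,"keeper")[:2]:
        ys,xs=np.nonzero(r["mask"]);print(c,r["conf"],np.round(r["location"]),xs.min(),xs.max(),ys.min(),ys.max())
    print("tab px for th",[(t,proj(i,o+Rd@np.array([4+45*np.cos(t),112-45*np.sin(t),26])/1000)[0].round().tolist()) for t in(.2,.6,.8,1.,1.2,1.4,1.6)])
E
python3 kang.py
```

```text
top 0.52 [231. 222.] 227 232 212 222
tab px for th [(0.2, [212.0, 211.0]), (0.6, [221.0, 213.0]), (0.8, [225.0, 215.0]), (1.0, [228.0, 217.0]), (1.2, [231.0, 220.0]), (1.4, [233.0, 224.0]), (1.6, [234.0, 228.0])]
wrist 0.82 [284. 250.] 257 321 199 329
tab px for th [(0.2, [331.0, 258.0]), (0.6, [318.0, 288.0]), (0.8, [307.0, 298.0]), (1.0, [296.0, 305.0]), (1.2, [283.0, 308.0]), (1.4, [270.0, 308.0]), (1.6, [257.0, 305.0])]
```

Emit:
{"api": "jog_arm", "payload": {"plan": "0 1.6 -3.6 -2.8 0; 0 1.8 -3.2 -3.1 0; 0 2 -2.8 -3.4 0; 0 0 0 0 0; 0 0 0 0 0; 0 0 0 0 0; 0 0 0 0 0; 0 0 0 0 0; 0 0 0 0 0; 0 0 0 0 0"}}

```text
time: 23.45
ee_pos: [0.5662, 0.2451, 0.1545]
orientation: [135.1, 90.0, 145.8]
contact_force: [0.7, -0.7, -0.2]
grip_width: 0.0
```

Emit:
{"api": "jog_arm", "payload": {"plan": "0 1 -1 -1.8 0; 0 1 -1 -1.8 0; 0 1 -1 -1.8 0; 0 0 0 0 0; 0 0 0 0 0; 0 0 0 0 0; 0 0 0 0 0; 0 0 0 0 0; 0 0 0 0 0; 0 0 0 0 0"}}

```text
time: 24.45
ee_pos: [0.5614, 0.2411, 0.1515]
orientation: [-166.0, 90.0, -155.4]
contact_force: [-0.2, -0.4, -0.4]
grip_width: -0.0001
```

Emit:
{"api": "jog_arm", "payload": {"plan": "0 0.6 0 -1 0; 0 0.6 0 -1 0; 0 0.6 0 -1 0; 0 0.6 0 -1 0; 0 0 0 0 0; 0 0 0 0 0; 0 0 0 0 0; 0 0 0 0 0; 0 0 0 0 0; 0 0 0 0 0"}}

```text
time: 25.45
ee_pos: [0.5574, 0.2404, 0.1491]
orientation: [160.7, 90.0, 171.3]
contact_force: [0.3, -1.1, 1.8]
grip_width: 0.0
```

```bash
python3 kang.py
```

```text
tab px for th [(0.2, [212.0, 211.0]), (0.6, [221.0, 213.0]), (0.8, [225.0, 215.0]), (1.0, [228.0, 217.0]), (1.2, [231.0, 220.0]), (1.4, [233.0, 224.0]), (1.6, [234.0, 228.0])]
wrist 0.72 [305. 238.] 268 330 179 320
tab px for th [(0.2, [378.0, 238.0]), (0.6, [361.0, 273.0]), (0.8, [348.0, 284.0]), (1.0, [334.0, 292.0]), (1.2, [319.0, 296.0]), (1.4, [304.0, 296.0]), (1.6, [289.0, 293.0])]
```

Emit:
{"api": "jog_arm", "payload": {"plan": "0 0.4 0 -0.7 0; 0 0.4 0 -0.7 0; 0 0.4 0 -0.7 0; 0 0 0 0 0; 0 0 0 0 0; 0 0 0 0 0; 0 0 0 0 0; 0 0 0 0 0; 0 0 0 0 0; 0 0 0 0 0"}}

```text
time: 26.65
ee_pos: [0.5554, 0.24, 0.1479]
orientation: [143.8, 90.0, 154.5]
contact_force: [1.1, -1.6, 0.6]
grip_width: -0.0002
```

```bash
python3 - <<'E'
from look import *
im=eyes.camera("wrist");cv2.imwrite("pics/wk.png",im[...,::-1])
s=sensors.get_state();print(s["contact_force"],s["moment"])
E
```

```text
[ 0.61281101 -0.59891872  1.30886532] [-0.19063112 -0.24381062  0.0350716 ]
```

Emit:
{"api": "jog_arm", "payload": {"plan": "0 0.4 0 -0.7 0; 0 0.4 0 -0.7 0; 0 0.4 0 -0.7 0; 0 0.4 0 -0.7 0; 0 0 0 0 0; 0 0 0 0 0; 0 0 0 0 0; 0 0 0 0 0; 0 0 0 0 0; 0 0 0 0 0"}}

```text
time: 27.7
ee_pos: [0.5526, 0.2395, 0.1463]
orientation: [165.8, 90.0, 176.5]
contact_force: [1.1, -1.5, 1.6]
grip_width: -0.0001
```

Emit:
{"api": "jog_arm", "payload": {"plan": "0 0.4 0 -0.7 0; 0 0.4 0 -0.7 0; 0 0.4 0 -0.7 0; 0 0.4 0 -0.7 0; 0 0 0 0 0; 0 0 0 0 0; 0 0 0 0 0; 0 0 0 0 0; 0 0 0 0 0; 0 0 0 0 0"}}

```text
time: 28.7
ee_pos: [0.552, 0.2393, 0.1459]
orientation: [1.3, 89.7, 11.9]
contact_force: [7.4, -0.3, 6.0]
grip_width: 0.0004
```

Emit:
{"api": "jog_arm", "payload": {"plan": "0 -1 0 1.7 0; 0 -3 0 5 0; 0 -5 0 6 0; 0 -15 0 3 0; 0 -25 0 0 0; 0 -25 -5 0 0; 0 -20 -10 -5 0; 0 0 -10 -10 0; 0 0 0 0 0; 0 0 0 0 0"}}

```text
time: 29.7
ee_pos: [0.5551, 0.2146, 0.2385]
orientation: [160.2, 89.9, 170.8]
contact_force: [0.2, -0.7, -0.5]
grip_width: 0.0002
```

```bash
python3 chk.py; python3 kang.py; python3 - <<'E'
from look import *
im=cv2.imread("pics/wr_now.png");cv2.imwrite("pics/fin.png",cv2.resize(im[0:360,180:480],None,fx=1.65,fy=1.65,interpolation=cv2.INTER_CUBIC))
E
```

```text
[0.5551773  0.21480142 0.23826612] [ 0.39473604  0.63378874 -0.10884023] 29.75
top 0.86 ((-0.9724254608154297, -18.07408905029297), (159.913330078125, 54.393558502197266), 89.79803466796875) [-28. -98.] [26. 62.]
wrist 0.9 ((-0.49506378173828125, -6.4618377685546875), (55.82771682739258, 184.74977111816406), 1.2328336238861084) [-29. -99.] [27. 86.]
tab px for th [(0.2, [212.0, 211.0]), (0.6, [221.0, 213.0]), (0.8, [225.0, 215.0]), (1.0, [228.0, 217.0]), (1.2, [231.0, 220.0]), (1.4, [233.0, 224.0]), (1.6, [234.0, 228.0])]
wrist 0.6 [320. 178.] 290 337 130 219
tab px for th [(0.2, [369.0, 158.0]), (0.6, [358.0, 183.0]), (0.8, [350.0, 193.0]), (1.0, [340.0, 200.0]), (1.2, [330.0, 205.0]), (1.4, [319.0, 207.0]), (1.6, [309.0, 206.0])]
```

View pics/fin.png

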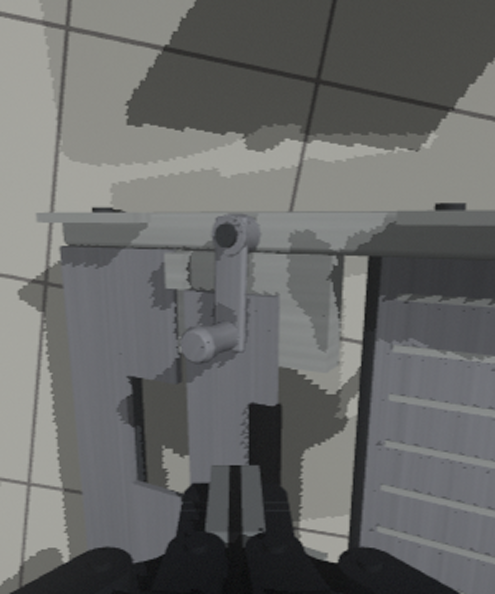

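```bash
python3 - <<'E'
from look import *
from kp import o,Rd
i=eyes.camera_info("wrist");g=np.mean([eyes.camera("wrist").astype(float) for _ in range(3)],0).mean(2)
def back(uv,z):
    c=-np.array(i["R"]).T@i["t"];d=topl(i,uv,0)-c;n=Rd[:,2];q=o+n*z/1000
    return (c+d*(n@(q-c)/(d@n))[:,None]-o)@Rd*1000
def edges(y,x0,x1,z):  # strongest gradient along deck line y=const between x0..x1 at height z
    xs=np.arange(x0,x1,.1);P=o+np.c_[xs,np.full(len(xs),y),np.full(len(xs),z)]/1000@Rd.T
    uv=proj(i,P).astype(np.float32);v=cv2.remap(g.astype(np.float32),uv[:,:1],uv[:,1:],cv2.INTER_LINEAR)[:,0]
    d=np.gradient(cv2.GaussianBlur(v[:,None],(1,9),0)[:,0]);k=np.argsort(-np.abs(d));out=[]
    for j in k:
        if all(abs(xs[j]-a)>2 for a,_ in out): out.append((round(float(xs[j]),1),round(float(d[j]),1)))
        if len(out)==3: break
    return out
for y in(81,78,60,52,48,44,38,30,24,18,12): print(y,"rear",edges(y,-33,-17,5),"front",edges(y,15,36,5) )
print("deck -72:",[edges(y,-80,-64,0)[0] for y in(30,20,10,0)],"deck -36:",[edges(y,-44,-28,0)[:2] for y in(80,70,46,40,37)],"stop",[edges(y,-32,-18,8)[:2] for y in(100,97,93,89)])
E
```

```text
81 rear [(-32.0, 1.9), (-19.1, -1.5), (-27.0, 0.5)] front [(24.5, 1.3), (35.5, -0.8), (18.7, -0.1)]
78 rear [(-31.0, 1.7), (-17.6, -1.4), (-27.3, 0.4)] front [(24.6, 1.6), (22.0, -0.2), (17.9, -0.1)]
60 rear [(-31.9, -0.9), (-29.6, 0.8), (-18.8, 0.2)] front [(24.8, 1.2), (22.4, -0.2), (15.5, -0.1)]
52 rear [(-32.4, -2.1), (-28.3, 1.2), (-30.4, 0.8)] front [(35.0, 4.2), (25.1, -2.3), (18.2, -0.2)]
48 rear [(-30.2, 1.1), (-27.3, 0.4), (-32.8, -0.3)] front [(25.1, -1.8), (23.1, -0.3), (19.1, 0.1)]
44 rear [(-17.5, 1.4), (-30.4, 1.0), (-27.5, 0.3)] front [(25.3, -1.7), (23.3, -0.3), (29.5, -0.2)]
38 rear [(-26.4, 1.4), (-30.8, 0.9), (-32.9, -0.2)] front [(25.4, -1.5), (23.4, -0.2), (17.6, -0.1)]
30 rear [(-27.8, 1.5), (-24.7, 0.1), (-20.7, -0.1)] front [(27.3, 2.5), (23.9, -0.2), (19.5, 0.1)]
24 rear [(-27.0, 1.7), (-17.7, 0.1), (-20.5, -0.1)] front [(26.7, 2.8), (16.0, 0.2), (23.8, -0.1)]
18 rear [(-27.2, 1.6), (-19.9, -0.2), (-22.9, -0.1)] front [(26.8, 2.7), (24.1, -0.3), (16.8, -0.2)]
12 rear [(-27.4, 1.5), (-20.1, -0.2), (-23.2, -0.1)] front [(27.0, 2.8), (23.5, -0.2), (21.5, 0.2)]
deck -72: [(-69.6, -2.1), (-73.2, -1.4), (-79.7, -0.9), (-68.3, -2.1)] deck -36: [[(-35.5, 2.0), (-37.7, -1.1)], [(-37.2, -3.7), (-35.2, 2.0)], [(-39.4, -1.7), (-37.1, -1.4)], [(-37.3, -1.2), (-34.0, 1.0)], [(-37.6, -1.4), (-34.2, 1.0)]] stop [[(-22.1, -2.5), (-20.1, 1.6)], [(-23.3, -3.8), (-21.2, 1.8)], [(-22.5, -4.7), (-20.5, 1.5)], [(-21.7, -2.7), (-19.7, 0.4)]]
```

```bash
cat > edge.py <<'E'
from look import *
from kp import o,Rd
import pickle
def fit(i,g,ys,x0,x1,z,sgn=0):
    out=[]
    for y in ys:
        xs=np.arange(x0,x1,.1);P=o+np.c_[xs,np.full(len(xs),y),np.full(len(xs),z)]/1000@Rd.T
        uv=proj(i,P).astype(np.float32);v=cv2.remap(g.astype(np.float32),uv[:,:1],uv[:,1:],cv2.INTER_LINEAR)[:,0]
        d=np.gradient(cv2.GaussianBlur(v[:,None],(1,9),0)[:,0]);d=d*sgn if sgn else abs(d);out.append(xs[d.argmax()])
    ys=np.array(ys,float);out=np.array(out)
    for _ in range(3):
        p=np.polyfit(ys,out,1);r=abs(out-np.polyval(p,ys));k=r<max(.4,np.median(r)*2);ys,out=ys[k],out[k]
    return f"yaw {-np.degrees(np.arctan(p[0])):.2f} x@0 {p[1]:.2f} n{len(ys)}"
def rep(i,g):
    print(" guard front",fit(i,g,range(-5,36,3),20,32,7),"| blade front",fit(i,g,range(44,88,3),21,30,5),"| rear",fit(i,g,range(-5,40,3),-30,-22,5,1),"| deck-36",fit(i,g,range(36,82,3),-41,-33,0,-1),"| deck+56",fit(i,g,range(-20,90,6),50,62,0,-1))
if __name__=="__main__":
    i,s,im=pickle.load(open("w7.pkl","rb"));print("w7");rep(i,im.astype(float).mean(2))
    i,s,im=pickle.load(open("w6.pkl","rb"));print("w6");rep(i,im.astype(float).mean(2))
    i,=[eyes.camera_info("wrist")];print("now");rep(i,eyes.camera("wrist").astype(float).mean(2))
    i=pickle.load(open("w2.pkl","rb"));print("w2");rep(i,cv2.imread("pics/w2.png").astype(float).mean(2))
E
python3 edge.py
```

```text
w7
 guard front yaw 0.27 x@0 26.44 n6 | blade front yaw 0.21 x@0 23.78 n8 | rear yaw 0.31 x@0 -27.41 n11 | deck-36 yaw 0.02 x@0 -37.11 n9 | deck+56 yaw -0.17 x@0 55.08 n15
w6
 guard front yaw 3.90 x@0 28.45 n8 | blade front yaw 0.14 x@0 23.81 n8 | rear yaw 1.05 x@0 -27.26 n8 | deck-36 yaw 0.09 x@0 -36.92 n8 | deck+56 yaw -0.12 x@0 55.22 n15
now
 guard front yaw 1.14 x@0 28.21 n13 | blade front yaw 1.22 x@0 26.23 n14 | rear yaw -0.05 x@0 -27.52 n11 | deck-36 yaw -0.35 x@0 -37.66 n8 | deck+56 yaw -0.00 x@0 61.57 n17
w2
 guard front yaw -4.74 x@0 28.01 n7 | blade front yaw 1.10 x@0 26.17 n15 | rear yaw 6.95 x@0 -26.00 n13 | deck-36 yaw 0.91 x@0 -35.80 n12 | deck+56 yaw -0.12 x@0 60.13 n19
```

The keeper lies across the blade's left end: its tab spans image (299,209) to (322,200), and the prediction for 1.6 rad is (309,206). The rear-edge fit shows the blade hasn't moved since it went home, so I'm handing in.

```bash
python3 -c "
from station import job,sensors
print(sensors.get_state()['time'],job.finish_job())"
```

```text
the job is handed in; nothing more can be done
30.3 None
```

The blade is back on the slicer with its guard uphill and the notch over the pin. The keeper is swung across its left end, and I handed the job in at 30.3 s with the gripper raised clear.

**Pin:** it was set almost fully to the right, at about deck y = 60 mm, seen through the notch before I let go of the blade. I lowered the blade until its uphill edge touched the seats, released it, and it dropped over the pin.

**Blade home:** I nudged it downhill until it stopped firmly. It moved only 0.2 mm as the push rose to about 9 N. After I backed off, its outline fitted a flat blade on the seats at y ≈ -7 mm, turned about 0.2°.

**Keeper:** I pushed the tab round until it stalled hard at about 9.5 N. The last picture puts it at about 1.6 rad.

**Checks that disagreed or stayed uncertain:**
- **Front edge:** in the last picture it read 1.2° turned. I put that down to the camera seeing the blade's lower front edge, because the rear edge had not moved since the push and the top camera read about -0.2°.
- **Position along the slope:** the fits put the blade's centre 0.5 to 2 mm downhill of home. The same calibration placed the pin about 1.5 mm downhill too, so I took this as camera error.
- **Left rear stop:** with the pin that far over, the blade's left end lies at about y = 85 to 86 mm. It barely meets that stop, which starts at 86 mm, so I couldn't confirm contact there.

I touched nothing else on the counter, though I did not check the other things again at the end.

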